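# Register a sign blank on the hand screen-printing board and lower the screen

### The arm

A 7-joint arm with a two-finger parallel gripper is mounted at the origin on a cart in front of the work surface, level with it; the furniture and walls round the work are solid. World frame = base frame: x ahead of the robot, y to its left, z up, the work surface at z = 0. Lengths are in m, angles in rad, forces in N, time in s.
With the tool pointing down it reaches from about 0.4 to 0.875 m from the base axis. Payload 19.3 kg.
Tool frame: the origin (TCP) lies between the finger pads; the fingertips stand r.tip_extent ahead of it and the grasp point (between the pads) lies 6 mm ahead of it (r.tip_extent is the distance from the TCP to the fingertips, in m); z points along the fingers, y is the line along which they close (so a half turn about z gives the same grasp; the last joint's range is limited). The gripper opens to 85 mm and grips with 20 to 120 N. Pads are 22 mm wide; open, the fingers measure 114 mm over their backs; the gripper's body (76 mm by 85 mm) begins 54 mm behind the grasp point. The pads swing forward as they close: fully open they stand 13 mm farther back than shut.
Start: joints at [-0.07, 0.521, -0.036, 1.599, 0.021, 1.021, -0.113], TCP at [0.625, -0, 0.256] pointing down, gripper open.
Joint ranges: [-2.91, 2.91], [-0.3, 2.13], [-1.5, 1.42], [0.17, 2.43], [-1.26, 4.41], [0.16, 1.93], [-2.52, 2.52]. Speed limits (rad/s): [1.89, 1.89, 2.39, 2.39, 3.01, 3.01, 3.01].

### API

Orientations are given as a unit quaternion [x, y, z, w].
In Python, from workcell import r, viewer gives the robot as it stands. The module is installed in compiled form; this text tells all that it offers.
- The arm moves only by the tool carry_out, never from a script. Its argument "commands" is a list of rows, each a list of 7 numbers: the turn, a rotation vector about the tool's x, y, z in rad, then the shift along the tool's x, y, z in cm, then the closure, from -1 (fully open) to 1 (shut), so that 0 is half open. A call has 1 to 10 rows; each row is the pose to reach, as a shift and turn from the pose commanded when the call began, along the tool's axes at that moment; what a row does not reach only later rows make up. A row lasts 1/12 s, in which the tool goes at most 41.7 mm and 7.16 degrees, less where a joint would pass 70% of its speed; a pose out of reach is approached as far as the arm can. A call with a gripper value outside its range is refused whole. The fingers move at their own pace and stop on an object; "newtons" is the grip in N (left out, the last holds). Time passes only in rows, so rows that repeat a pose let the fingers close. It gives the time, the measured TCP pose, the force, the opening and the grip force at its end, in the units of the state.
- r.state(): the state, without advancing time (a new reading comes with each control period).
- viewer.grab_frame(name): name is "scene" or "side" or "wrist"; returns the picture (384x512x3 uint8, red, green, blue); there is no depth.
- viewer.camera_params(name): a dict with "fx", "fy", "cx", "cy" (pixels), "pose" (4x4, takes a point from camera to world coordinates). Camera axes: x right, y up, looking along -z (the intrinsics and any distortion apply to the point x, -y, -z); pixel columns grow to the right and rows downward; lengths in m; the calibration is good to about 2 mm. The wrist camera is an equidistant fisheye: a pixel r from the principal point sees the ray r / f radians off the axis. A picture is of the moment at which its call begins: read the wrist's pose just before it. camera_params takes no time and is no camera call; for the wrist camera it gives the pose at the moment of the call.
- r.sign_off(): hands the job in; it is judged then, once.
The state is a dict: "t": time; "joint_positions": joint angles; "qvel": joint speeds; "effort": joint torques, N m; "tcp_pos": TCP position; "tool_rot": TCP orientation; "ft_force": force on the tool from outside, world axes, zero at the start; "ft_torque": the same for the moment, N m; "width": opening from 0.0 (shut) to 1.0 (fully open); "finger_force": force on a finger pad.
Only numpy, scipy, OpenCV 4.12 (cv2) and the standard library are available. Lean on these libraries where they do the work, as an engineer would, in place of code of your own. Each camera call takes 0.05 s, during which the arm holds its last target. There are 200 camera calls.

### The job

Get the sign blank ready for printing: take the wooden push block and, with it alone, nudge the white blank along the printing board until it lies snug against both steel stops, the far one and the right-hand one; the blank has been wiped clean, so the gripper must not touch it. Stand the push block upright back on the bench beside the board, and swing the screen frame down by pushing on it, gently, until it is fully down, without slamming it or shifting the blank. Leave the other things on the bench alone.

Things in the scene. Friction and masses are not known exactly. Their poses are not given: they have to be found in the camera images.
- press: hinged screen-printing board fixed to the bench: plywood, 340 x 300 x 18 mm, grey bed. Origin: centre of its underside; x from its near edge to the hinge, y to its left, z up. The flat bed is at z = 18 mm. On it two steel stop bars, 18 mm wide and 7 mm high, form a square corner: the far one (130 mm long) has its stop face at x = +40 mm, the right one (90 mm long) at y = -70 mm
- register_corner (a point): the point on the bed where the two stop faces would meet, at [40, -70, 18] mm in the board's frame; axes as the board's. The blank belongs on the near side (-x) and left side (+y) of this point
- blank: loose white rigid foam-plastic sign blank, 90 (x) x 130 (y) x 8 mm, about 90 g. Origin: centre of its underside; it starts flat on the bed, up to 0.2 rad askew, about 25 to 50 mm short of both stops. Its +x edge goes against the far stop, its -y edge against the right stop
- blank_far_right (a point): the blank's corner at its +x, -y, on the underside (45, -65 mm from its origin): the one that belongs in the corner of the stops
- blank_far_left (a point): the blank's corner at its +x, +y, on the underside
- blank_near_right (a point): the blank's corner at its -x, -y, on the underside
- push_block: loose beech push block standing upright on the bench right of the board, 90 mm high, about 180 g. Origin: centre of its underside. Foot 28 (x) x 62 (y) x 30 mm, grey nylon shoe on its lowest 12 mm; above it a flat-sided upright handle 24 (x) x 36 (y) mm, from z = 30 to 90 mm, centred on the foot
- screen (a joint): angle of the screen frame about its hinge, rad: 0 fully down, positive open, at most 1.6; starts between 1.3 and 1.5 (almost upright). A stiff friction hinge: the frame stays at any angle where it is left; about 5 N at the front bar moves it
- screen_hinge (a point): middle of the hinge axis, 140 mm beyond the board's origin and 40 mm above its underside; the axis runs along the board's y. This point turns with the frame
- screen_front (a point): middle of the front bar on the outer (upper) face, 234 mm from the hinge axis and 10 mm above the hinge plane. Aluminium frame 235 x 250 x 20 mm of 22 mm bars, green mesh, 15 mm black lip in front. When open the outer face looks away from the robot: push it from behind and above. Closed, it rests on two bumpers, mesh 4 mm clear of the blank
- label_roll: white roll of labels standing on its end at the left rear, 84 mm across, 62 mm high; leave alone. Origin: centre of its underside
- stamp: small hand stamp with wooden handle, 28 x 50 x 69 mm, left of the board; leave alone. Origin: centre of its underside
- squeegee: wooden squeegee with amber blade lying flat right of the hinge, about 120 x 180 x 22 mm; leave alone. Origin: centre of its underside
- tape_roll: cream roll of tape, 100 mm across, 50 mm high, on the right; leave alone. Origin: centre of its underside

How it is judged:
On the way, in this order (a step that is already met when the one before it is completed fails the run):
1. the blank lies flat against both stops while the screen is still up (x of blank_far_right in the frame of register_corner between -0.002 and 0.003 m and x of blank_far_left in the frame of register_corner above -0.002 m and y of blank_far_right in the frame of register_corner between -0.003 and 0.002 m and y of blank_near_right in the frame of register_corner below 0.002 m and z of blank_far_right in the frame of register_corner below 0.003 m and angle between blank's own z axis and vertical below 0.03 rad and value of joint screen above 1 rad), for 0.2 s.
2. the screen frame is fully down (value of joint screen below 0.03 rad), for 0.2 s.
At the end, for the whole second after the job is handed in: the screen frame is fully down (within 0.03 rad), the blank lies flat on the bed with its far and right edges within 2 mm of the stops along their whole length, and the push block stands upright and still on the bench, off the board (x of blank_far_right in the frame of register_corner between -0.002 and 0.003 m and x of blank_far_left in the frame of register_corner above -0.002 m and y of blank_far_right in the frame of register_corner between -0.003 and 0.002 m and y of blank_near_right in the frame of register_corner below 0.002 m and z of blank_far_right in the frame of register_corner below 0.003 m and angle between blank's own z axis and vertical below 0.03 rad and value of joint screen below 0.03 rad and angle between push_block's own z axis and vertical below 0.1 rad and height (world z) of push_block between -0.006 and 0.006 m and linear speed of each of push_block, blank below 0.02 m/s); the robot touches nothing.
It fails at once if the gripper or arm touches the blank (contact force between any of the fingers, the arm and blank above 0.3 N).
It fails at once if the screen slams: it falls faster than 1 rad/s over the last 0.3 rad (value of joint screen below 0.3 rad and velocity of joint screen below -1 rad/s).
It fails at once if the label roll, hand stamp, squeegee or tape roll is moved more than 20 mm (distance of any of label_roll, stamp, squeegee, tape_roll from where it was at the start of the episode above 0.02 m).
It also fails if it takes over 72 s, if anything falls off the work surface, if the arm or the gripper's body presses on something with over 40 N, if the wrist force passes 120 N, or if a joint passes its speed limit or range.

## Working session

There is one attempt and no reset: what is moved stays moved. The work goes in short steps, Python scripts to look and compute and a tool call to move; the robot and the scene stay as the last step left them, time stands still between calls to the robot, and variables do not carry over. Pictures are saved under pics/ and viewed, at most 10 in all, crops included, and the job is handed in when it is done.

Besides the shell and the picture viewer there is one more tool, called after "Emit:" as name(argument=value, ...), one argument or row to a line, values as JSON. carry_out: Moves the arm, as the interface text tells. Its arguments: {"type":"object","properties":{"commands":{"type":"array"},"newtons":{"type":"number"}},"required":["commands"]}

```bash
mkdir -p pics
cat > h.py <<'E'
import numpy as np, cv2
from workcell import r, viewer
from scipy.spatial.transform import Rotation as R
def ray(p,u,v,name):
    T=p['pose']; x=(u-p['cx'])/p['fx']; y=(v-p['cy'])/p['fy']
    if name=='wrist':
        a=np.hypot(x,y); s=np.sin(a)/max(a,1e-9); d=np.array([x*s,-y*s,-np.cos(a)])
    else: d=np.array([x,-y,-1.])
    return T[:3,3],T[:3,:3]@d
def onplane(p,u,v,z,name):
    o,d=ray(p,u,v,name); return o+d*(z-o[2])/d[2]
def grab(name,fn=None):
    p=viewer.camera_params(name); im=viewer.grab_frame(name)
    if fn: cv2.imwrite('pics/'+fn,im[:,:,::-1])
    return p,im
def proj(p,P):
    c=np.linalg.inv(p['pose'])@np.append(P,1); return p['cx']+p['fx']*c[0]/-c[2], p['cy']-p['fy']*c[1]/-c[2]
E
python3 - <<'E'
from h import *
ims=[]
for n in ['scene','side','wrist']:
    p,im=grab(n,n+'0.png'); print(n,{k:(np.round(v,3).tolist()) for k,v in p.items()})
s=r.state(); print(s['tcp_pos'],s['tool_rot'],s['t'],s['width'],r.tip_extent)
E
```

```text
scene {'fx': 406.209, 'fy': 406.209, 'cx': 253.646, 'cy': 195.19, 'pose': [[0.839, 0.349, -0.417, 0.01], [-0.543, 0.506, -0.67, -0.99], [-0.023, 0.789, 0.614, 0.879], [0.0, 0.0, 0.0, 1.0]]}
side {'fx': 483.729, 'fy': 483.729, 'cx': 257.162, 'cy': 193.986, 'pose': [[-0.838, 0.203, -0.506, -0.149], [-0.545, -0.341, 0.766, 0.972], [-0.017, 0.918, 0.397, 0.638], [0.0, 0.0, 0.0, 1.0]]}
wrist {'fx': 297.319, 'fy': 297.319, 'cx': 255.895, 'cy': 196.724, 'pose': [[1.0, -0.0, 0.001, 0.626], [0.0, 0.95, 0.313, 0.082], [-0.001, -0.313, 0.95, 0.373], [0.0, 0.0, 0.0, 1.0]]}
[ 6.24763930e-01 -5.90582337e-05  2.55851084e-01] [ 7.07125077e-01  7.07088345e-01 -3.35228901e-04 -2.92144582e-04] 0.15 0.9999972587843214 0.025
```

View pics/scene0.png

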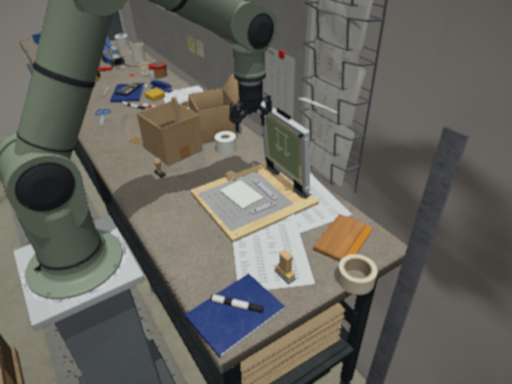

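View pics/side0.png

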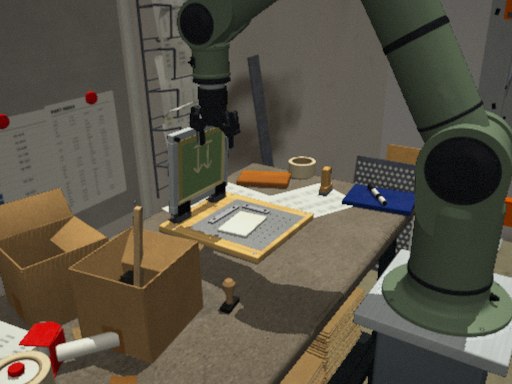

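View pics/wrist0.png

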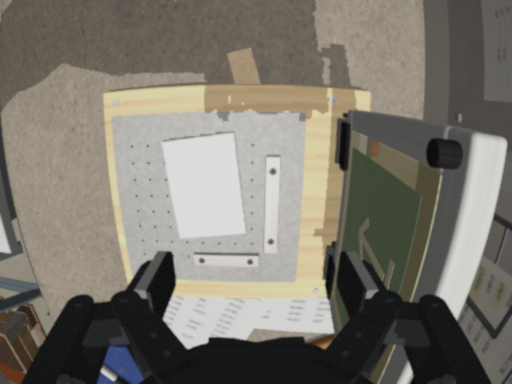

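The wrist view shows the blank with corners about (163,143), (233,133), (245,233), (180,238). The far stop is at x 265–280, rows 156–252, and the right stop at rows 253–267. The push block is at (286,265) in the scene view and (326,180) in the side view. The screen is nearly upright at the right of the wrist view.

Run:
```python
from h import *
p=viewer.camera_params('wrist'); im=cv2.imread('pics/wrist0.png')
hsv=cv2.cvtColor(im,cv2.COLOR_BGR2HSV)
m=((hsv[:,:,2]>195)&(hsv[:,:,1]<30)).astype(np.uint8); m[:,:150]=0;m[:,300:]=0;m[275:]=0;m[:120]=0
cs,_=cv2.findContours(m,0,cv2.CHAIN_APPROX_NONE)
for c in cs:
    if cv2.contourArea(c)<300: continue
    z=.026 if cv2.contourArea(c)>3000 else .025
    P=np.array([onplane(p,*q[0],z,'wrist')[:2] for q in c])*1000
    rc=cv2.minAreaRect(P.astype(np.float32)); print(cv2.contourArea(c),rc,cv2.boxPoints(rc).round(1).tolist())
for u,v in [(104,93),(371,92),(325,298)]: print('board',onplane(p,u,v,.018,'wrist'))
# push block: beech mask
for n,(x0,x1,y0,y1) in dict(scene=(265,310,240,292),side=(308,345,158,204)).items():
    p=viewer.camera_params(n); im=cv2.imread(f'pics/{n}0.png'); c=im[y0:y1,x0:x1]
    cv2.imwrite(f'pics/c_{n}.png',cv2.resize(c,None,fx=8,fy=8,interpolation=cv2.INTER_CUBIC))
a=cv2.imread('pics/c_scene.png');b=cv2.imread('pics/c_side.png')
o=np.zeros((416,660,3),np.uint8);o[:a.shape[0],:360]=a;o[:b.shape[0],362:362+b.shape[1]]=b;cv2.imwrite('pics/c.png',o)
```

```text
503.0 ((583.8147583007812, -124.57024383544922), (87.19338989257812, 15.936250686645508), 0.5047297477722168) [[540.0999755859375, -117.0], [540.2999877929688, -132.89999389648438], [627.5, -132.1999969482422], [627.2999877929688, -116.19999694824219]]
1161.5 ((645.5370483398438, -47.09918212890625), (126.3182601928711, 17.76201629638672), 89.28795623779297) [[635.9000244140625, -110.0999984741211], [653.5999755859375, -110.4000015258789], [655.2000122070312, 15.899999618530273], [637.4000244140625, 16.200000762939453]]
6826.0 ((561.6727905273438, -22.3477783203125), (89.5248031616211, 129.38404846191406), 6.011537075042725) [[510.3999938964844, 37.29999923706055], [523.9000244140625, -91.4000015258789], [613.0, -82.0], [599.4000244140625, 46.70000076293945]]
board [0.43144198 0.10476814 0.018     ]
board [0.76743717 0.10073447 0.018     ]
board [ 0.73063927 -0.19662079  0.018     ]
```

View pics/c.png

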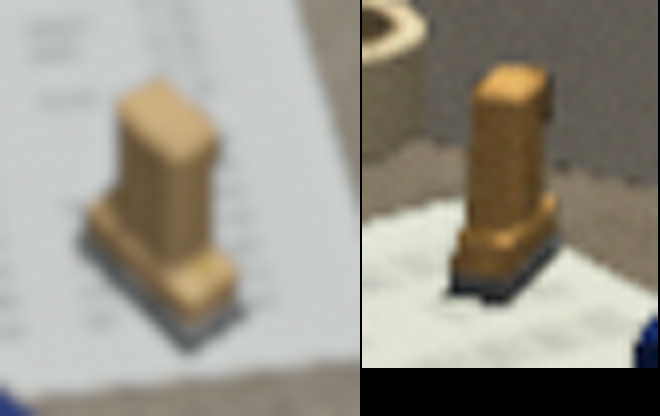

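The crop shows the block upright, its foot's long side roughly along y. The scene's lowest foot corners are near (275,270.6), (288.8,283.8) and (295.4,279).

Run:
```python
from h import *
p=viewer.camera_params('scene')
f=lambda n,u,v,z:print(n,z,(onplane(viewer.camera_params(n),u,v,z,n)*1000).round(1))
for x,y in [(80,247),(190,352),(245,312)]: f('scene',265+x/8,240+y/8,0)
for x,y in [(160,78),(115,102),(178,162),(220,137)]: f('scene',265+x/8,240+y/8,.09)
for x,y in [(448,295),(498,303),(562,240)]: f('side',308+(x-362)/8,158+y/8,0)
for x,y in [(475,95),(490,68),(552,72),(537,104)]: f('side',308+(x-362)/8,158+y/8,.09)
# screen angle: front/top edges in side view
```

```text
scene 0 [ 467.  -358.4    0. ]
scene 0 [ 470.9 -418.1    0. ]
scene 0 [ 497.3 -414.6    0. ]
scene 0.09 [ 485.7 -377.1   90. ]
scene 0.09 [ 466.7 -377.6   90. ]
scene 0.09 [ 467.9 -411.1   90. ]
scene 0.09 [ 486.  -409.9   90. ]
side 0 [ 486.5 -358.3    0. ]
side 0 [ 465.3 -361.3    0. ]
side 0 [ 471.1 -435.6    0. ]
side 0.09 [ 477.2 -357.    90. ]
side 0.09 [ 485.7 -388.4   90. ]
side 0.09 [ 462.  -396.8   90. ]
side 0.09 [ 451.5 -360.2   90. ]
```

Emit:
carry_out(
  commands=[
    [0,0,0,-28,-14.7,0,-1],
    [0,0,0,-28,-14.7,0,-1],
    [0,0,0,-28,-14.7,0,-1],
    [0,0,0,-28,-14.7,0,-1],
    [0,0,0,-28,-14.7,0,-1],
    [0,0,0,-28,-14.7,0,-1],
    [0,0,0,-28,-14.7,0,-1],
    [0,0,0,-28,-14.7,0,-1],
    [0,0,0,-28,-14.7,0,-1],
    [0,0,0,-28,-14.7,0,-1],
  ],
)

```text
t: 0.98
tcp_pos: [0.4771, -0.2812, 0.2562]
tool_rot: [0.708, 0.706, -0.0, -0.0]
ft_force: [0.4, -0.4, 0.6]
width: 1.0
finger_force: 0.0
```

Run:
```python
from h import *
p,im=grab('wrist','wrist1.png'); s=r.state(); print(s['tcp_pos'],s['t'])
hsv=cv2.cvtColor(im,cv2.COLOR_RGB2HSV)
m=((hsv[:,:,0]<25)&(hsv[:,:,1]>80)&(hsv[:,:,2]>60)).astype(np.uint8)
cs,_=cv2.findContours(m,0,cv2.CHAIN_APPROX_NONE)
for c in cs:
    if cv2.contourArea(c)>200: print(cv2.contourArea(c),cv2.boundingRect(c))
cv2.imwrite('pics/w1c.png',cv2.resize(im[130:330,140:370,::-1],None,fx=3,fy=3))
```

```text
[ 0.47797698 -0.27988821  0.25615837] 1.0333
640.0 (97, 364, 47, 20)
1693.5 (0, 297, 47, 64)
713.5 (248, 227, 21, 60)
7104.0 (351, 176, 113, 106)
2261.5 (211, 73, 117, 26)
796.0 (427, 0, 26, 79)
461.0 (211, 0, 10, 65)
```

View pics/w1c.png

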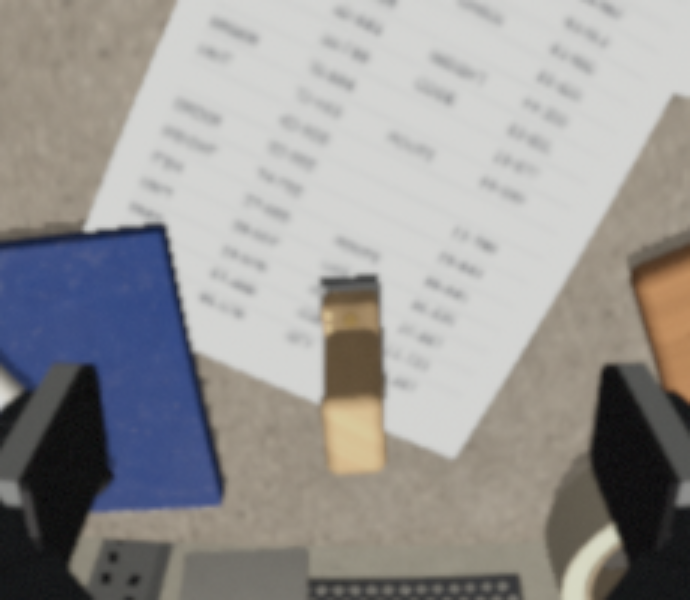

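Run:
```python
from h import *
p=viewer.camera_params('wrist')
f=lambda x,y,z:print(z,(onplane(p,140+x/3,130+y/3,z,'wrist')*1000).round(1))
for x,y in [(326,400),(381,397),(385,470),(330,474)]: f(x,y,.09)
for x,y in [(321,279),(377,276)]: f(x,y,0)
```

```text
0.09 [ 471.2 -368.6   90. ]
0.09 [ 491.5 -367.3   90. ]
0.09 [ 493.6 -400.6   90. ]
0.09 [ 472.4 -402.4   90. ]
0 [ 467.1 -358.5    0. ]
0 [ 492.6 -357.1    0. ]
```

The block is centred near (481.5, -387) mm, yawed about 2–3°. Next I descend and grip the handle.

Emit:
carry_out(
  commands=[
    [0,0,-0.04,-4,0.35,2,-1],
    [0,0,-0.04,-8,0.35,4,-1],
    [0,0,-0.04,-10.6,0.35,7,-1],
    [0,0,-0.04,-10.6,0.35,11,-1],
    [0,0,-0.04,-10.6,0.35,15,-1],
    [0,0,-0.04,-10.6,0.35,17.5,-1],
    [0,0,-0.04,-10.6,0.35,18.5,-1],
    [0,0,-0.04,-10.6,0.35,18.5,-1],
  ],
)

```text
t: 1.7
tcp_pos: [0.4815, -0.3842, 0.0692]
tool_rot: [0.692, 0.722, -0.0, -0.002]
ft_force: [0.4, 0.3, 0.5]
width: 1.002
finger_force: 0.0
```

Emit:
carry_out(
  commands=[
    [0,0,0,0,0,0,0.3],
    [0,0,0,0,0,0,0.6],
    [0,0,0,0,0,0,1],
    [0,0,0,0,0,0,1],
    [0,0,0,0,0,0,1],
    [0,0,0,0,0,0,1],
    [0,0,0,0,0,0,1],
    [0,0,0,0,0,0,1],
    [0,0,0,0,0,0,1],
  ],
  newtons=50,
)

```text
t: 2.45
tcp_pos: [0.4817, -0.3863, 0.072]
tool_rot: [0.693, 0.721, 0.0, 0.0]
ft_force: [-2.0, 0.4, 8.0]
width: 0.275
finger_force: 56.1
```

Emit:
carry_out(
  commands=[
    [0,0,0,0,0,-3,1],
    [0,0,0,0,0,-7,1],
    [0,0,0,0,0,-10,1],
    [0,0,0.115,4,0.8,-10,1],
    [0,0,0.23,8,1.6,-10,1],
    [0,0,0.345,12,2.4,-10,1],
    [0,0,0.46,16,3.2,-10,1],
    [0,0,0.575,20,4,-10,1],
    [0,0,0.69,24,4.8,-10,1],
    [0,0,0.805,27.5,5.5,-10,1],
  ],
)

```text
t: 3.28
tcp_pos: [0.5254, -0.1063, 0.1714]
tool_rot: [0.921, 0.39, 0.0, -0.0]
ft_force: [1.2, 0.5, -1.5]
width: 0.276
finger_force: 54.8
```

Emit:
carry_out(
  commands=[
    [0,0,0.115,2.6,-1.8,0,1],
    [0,0,0.23,5.2,-3.6,0,1],
    [0,0,0.345,7.8,-5.4,0,1],
    [0,0,0.46,10.4,-7.2,0,1],
    [0,0,0.575,13,-9,0,1],
    [0,0,0.69,15.7,-11,0,1],
    [0,0,0.806,15.7,-11,0,1],
    [0,0,0.806,15.7,-11,0,1],
    [0,0,0.806,15.7,-11,0,1],
  ],
)

```text
t: 4.03
tcp_pos: [0.5546, 0.0802, 0.1712]
tool_rot: [1.0, 0.002, -0.0, 0.0]
ft_force: [-0.9, -0.8, -3.0]
width: 0.276
finger_force: 54.9
```

Run:
```python
from h import *
p,im=grab('wrist','wrist2.png'); s=r.state(); print(s['tcp_pos'],s['tool_rot'],s['t'],s['joint_positions'])
```

```text
[0.55462069 0.07957069 0.17129867] [ 9.99998749e-01  1.55307481e-03 -1.26435200e-04  2.70700269e-04] 4.0833 [-0.56755286  0.57370365  0.45186368  1.86814312 -0.34394476  0.77735149
 -1.49811355]
```

View pics/wrist2.png

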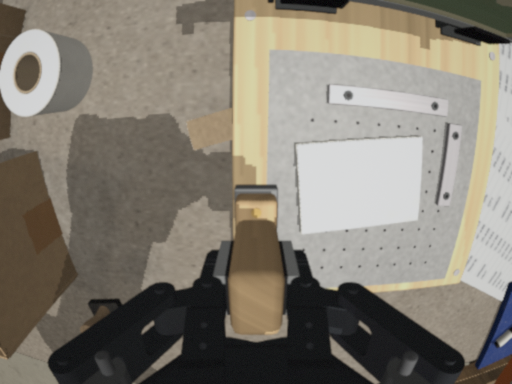

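The wrist view shows the block held square. To its right are the blank, corners (297,143)–(422,223), and both stops. I'll re-measure from here.

```bash
cat > meas.py <<'E'
from h import *
def lines(p,im,name='wrist'):
    """white parts: minAreaRect corner boxes (mm) of blank and stops"""
    hsv=cv2.cvtColor(im,cv2.COLOR_RGB2HSV)
    m=((hsv[:,:,2]>185)&(hsv[:,:,1]<30)).astype(np.uint8)
    cs,_=cv2.findContours(m,0,cv2.CHAIN_APPROX_NONE)
    for c in cs:
        a=cv2.contourArea(c)
        if a<300: continue
        z=.026 if a>3500 else .025
        P=np.array([onplane(p,*q[0],z,name)[:2] for q in c])*1000
        if not(400<P[:,0].mean()<700 and -180<P[:,1].mean()<100): continue
        rc=cv2.minAreaRect(P.astype(np.float32))
        print(a,np.round(rc[1],1),round(rc[2],2),cv2.boxPoints(rc).round(1).tolist())
E
python3 - <<'E'
from meas import *
im=cv2.imread('pics/wrist2.png')[:,:,::-1].copy(); lines(viewer.camera_params('wrist'),im)
E
```

```text
10594.0 [ 90.7 130.8] 5.88 [[509.70001220703125, 37.599998474121094], [523.0999755859375, -92.5], [613.2999877929688, -83.19999694824219], [599.7999877929688, 46.900001525878906]]
622.5 [15.8 87.6] 89.49 [[540.2999877929688, -132.60000610351562], [627.9000244140625, -133.39999389648438], [628.0999755859375, -117.5999984741211], [540.5, -116.80000305175781]]
1950.0 [127.8  19.5] 89.53 [[636.4000244140625, -111.5999984741211], [655.9000244140625, -111.80000305175781], [657.0, 16.0], [637.5, 16.200000762939453]]
4380.0 [ 85.3 104.8] 89.59 [[563.2000122070312, -13.899999618530273], [668.0, -14.600000381469727], [668.5999755859375, 70.69999694824219], [563.9000244140625, 71.4000015258789]]
```

Emit:
carry_out(
  commands=[
    [0,0,0.008,0.2,0,3.5,1],
    [0,0,0.008,0.2,0,6.5,1],
    [0,0,0.008,0.2,0,7.9,1],
    [0,0,0.008,0.2,0,7.9,1],
    [0,0,0.008,0.2,0.5,7.9,1],
    [0,0,0.008,0.2,1,7.9,1],
    [0,0,0.008,0.2,1.4,7.9,1],
    [0,0,0.008,0.2,1.8,7.9,1],
    [0,0,0.008,0.2,2.2,7.9,1],
    [0,0,0.008,0.2,2.6,7.9,1],
  ],
)

```text
t: 4.92
tcp_pos: [0.557, 0.054, 0.0926]
tool_rot: [1.0, -0.004, 0.0, -0.0]
ft_force: [-0.9, 0.3, -2.0]
width: 0.275
finger_force: 54.8
```

Emit:
carry_out(
  commands=[
    [0,0,0,0,0.4,0,1],
    [0,0,0,0,0.8,0,1],
    [0,0,0,0,1.2,0,1],
    [0,0,0,0,1.6,0,1],
    [0,0,0,0,2,0,1],
    [0,0,0,0,2.3,0,1],
    [0,0,0,0,2.5,0,1],
    [0,0,0,0,2.6,0,1],
    [0,0,0,0,2.6,0,1],
  ],
)

```text
t: 5.67
tcp_pos: [0.5566, 0.0281, 0.0923]
tool_rot: [1.0, -0.004, -0.0, 0.0]
ft_force: [0.3, 0.4, -2.3]
width: 0.271
finger_force: 54.8
```

Run:
```python
from meas import *
s=r.state(); p,im=grab('wrist','wrist3.png'); print(s['tcp_pos'],s['t'],s['ft_force']);lines(p,im)
```

```text
[0.5565799  0.02812878 0.09229582] 5.6667 [ 0.267165    0.37395606 -2.28148924]
16337.0 [128.5  89.5] 89.78 [[509.6000061035156, -113.30000305175781], [599.0999755859375, -113.5999984741211], [599.5999755859375, 14.899999618530273], [510.1000061035156, 15.199999809265137]]
1453.5 [15.6 87.7] 89.68 [[540.5999755859375, -132.0], [628.2000122070312, -132.5], [628.2999877929688, -116.9000015258789], [540.7000122070312, -116.4000015258789]]
361.0 [12.  27.9] 55.95 [[606.0999755859375, -29.399999618530273], [629.2000122070312, -45.0], [636.0, -35.099998474121094], [612.9000244140625, -19.399999618530273]]
2842.0 [65.2 50.1] 67.75 [[578.5999755859375, -4.099999904632568], [625.0, -23.100000381469727], [649.7000122070312, 37.20000076293945], [603.2999877929688, 56.20000076293945]]
4266.0 [127.5  16.8] 89.24 [[636.0, -110.30000305175781], [652.7999877929688, -110.5999984741211], [654.4000244140625, 16.899999618530273], [637.7000122070312, 17.100000381469727]]
```

View pics/wrist3.png

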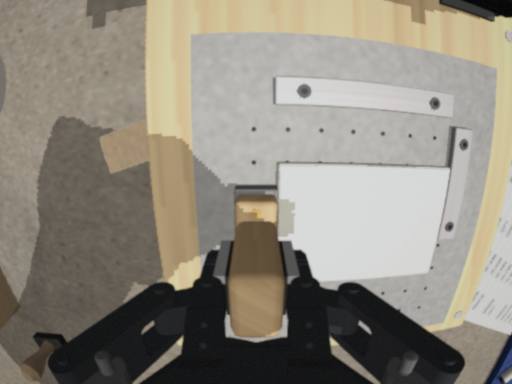

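The blank is now square to the stops, about 2–3 mm short of the right one. I'll creep in.

Emit:
carry_out(
  commands=[
    [0,0,0,0,0.05,0,1],
    [0,0,0,0,0.1,0,1],
    [0,0,0,0,0.15,0,1],
    [0,0,0,0,0.15,0,1],
  ],
)

```text
t: 6.05
tcp_pos: [0.5566, 0.0269, 0.0923]
tool_rot: [1.0, -0.004, -0.0, 0.0]
ft_force: [0.4, -0.3, -0.4]
width: 0.277
finger_force: 54.8
```

Emit:
carry_out(
  commands=[
    [0,0,0,0,0.05,0,1],
    [0,0,0,0,0.1,0,1],
    [0,0,0,0,0.1,0,1],
  ],
)

```text
t: 6.3
tcp_pos: [0.5566, 0.0267, 0.0923]
tool_rot: [1.0, -0.004, -0.0, -0.0]
ft_force: [-0.4, 5.9, -2.1]
width: 0.272
finger_force: 55.0
```

Emit:
carry_out(
  commands=[
    [0,0,0,0,-1.5,0,1],
    [0,0,0,0,-1.5,-3,1],
    [0,0,0,0,-1.5,-6,1],
    [0,0,-0.12,-1.2,-1.5,-6,1],
    [0,0,-0.24,-2.4,-1.5,-6,1],
    [0,0,-0.36,-3.6,-1.5,-6,1],
    [0,0,-0.48,-4.8,-1.5,-6,1],
    [0,0,-0.6,-6,-1.5,-6,1],
    [0,0,-0.72,-7,-1.5,-6,1],
    [0,0,-0.84,-8,-1.5,-6,1],
  ],
)

```text
t: 7.13
tcp_pos: [0.4762, 0.0413, 0.1524]
tool_rot: [0.914, 0.407, 0.0, 0.0]
ft_force: [-0.1, 0.4, -1.7]
width: 0.273
finger_force: 54.9
```

Emit:
carry_out(
  commands=[
    [0,0,-0.12,-1,1,0,1],
    [0,0,-0.24,-2.5,2.3,0,1],
    [0,0,-0.36,-4,3.6,0,1],
    [0,0,-0.48,-5.5,5,0,1],
    [0,0,-0.6,-6.9,6.3,0,1],
    [0,0,-0.731,-6.9,6.3,0,1],
    [0,0,-0.731,-6.9,6.3,0,1],
    [0,0,-0.731,-6.9,6.3,0,1],
  ],
)

```text
t: 7.8
tcp_pos: [0.4767, -0.052, 0.1523]
tool_rot: [0.711, 0.703, 0.0, -0.0]
ft_force: [0.3, 0.6, -1.8]
width: 0.272
finger_force: 54.8
```

Run:
```python
from meas import *
s=r.state(); p,im=grab('wrist','wrist4.png'); print(s['tcp_pos'],s['tool_rot'],s['t'],s['ft_force']);lines(p,im)
```

```text
[ 0.47674978 -0.05203131  0.15231565] [ 7.11334919e-01  7.02853194e-01  1.16153685e-04 -8.69319812e-05] 7.8 [ 0.3098123   0.5777912  -1.83660167]
1452.5 [127.5  16.1] 89.25 [[636.4000244140625, -110.80000305175781], [652.5, -111.0], [654.2000122070312, 16.5], [638.0999755859375, 16.700000762939453]]
11820.0 [108.5 156.8] 11.66 [[490.3999938964844, 1.5], [522.0999755859375, -152.0], [628.4000244140625, -130.10000610351562], [596.7000122070312, 23.399999618530273]]
```

Emit:
carry_out(
  commands=[
    [0,0,0,0,0,3.5,1],
    [0,0,0,0,0,5.5,1],
    [0,0,0,0,0,6,1],
    [0,0,0,0,0,6,1],
    [0,0,0,0,0.6,6,1],
    [0,0,0,0,1.2,6,1],
    [0,0,0,0,1.6,6,1],
    [0,0,0,0,2,6,1],
    [0,0,0,0,2.4,6,1],
    [0,0,0,0,2.8,6,1],
  ],
)

```text
t: 8.68
tcp_pos: [0.5052, -0.0521, 0.0926]
tool_rot: [0.71, 0.704, 0.0, 0.0]
ft_force: [-0.0, 0.0, -0.9]
width: 0.271
finger_force: 54.9
```

Emit:
carry_out(
  commands=[
    [0,0,0,0,0.4,0,1],
    [0,0,0,0,0.8,0,1],
    [0,0,0,0,1.2,0,1],
    [0,0,0,0,1.6,0,1],
    [0,0,0,0,2,0,1],
    [0,0,0,0,2.3,0,1],
    [0,0,0,0,2.5,0,1],
    [0,0,0,0,2.6,0,1],
    [0,0,0,0,2.6,0,1],
  ],
)

```text
t: 9.43
tcp_pos: [0.5309, -0.0523, 0.0922]
tool_rot: [0.71, 0.704, -0.0, -0.0]
ft_force: [0.3, -0.0, -2.1]
width: 0.274
finger_force: 54.9
```

Emit:
carry_out(
  commands=[
    [0,0,0,0,0.05,0,1],
    [0,0,0,0,0.1,0,1],
    [0,0,0,0,0.15,0,1],
    [0,0,0,0,0.15,0,1],
  ],
)

```text
t: 9.77
tcp_pos: [0.5313, -0.0523, 0.0921]
tool_rot: [0.71, 0.704, -0.001, -0.001]
ft_force: [-6.3, 0.4, 1.8]
width: 0.273
finger_force: 55.4
```

Run:
```python
from meas import *
s=r.state(); p,im=grab('wrist','wrist5.png'); print(s['tcp_pos'],s['tool_rot'],s['t'],s['ft_force']);lines(p,im)
```

```text
[ 0.53128029 -0.0523339   0.09210767] [ 0.70996329  0.70423781 -0.00078275 -0.00078808] 9.7667 [-6.25534823  0.36230258  1.75412553]
13782.5 [131.8 105.2] 89.16 [[546.4000244140625, -113.5999984741211], [651.5999755859375, -115.19999694824219], [653.5, 16.600000381469727], [548.2999877929688, 18.200000762939453]]
```

View pics/wrist5.png

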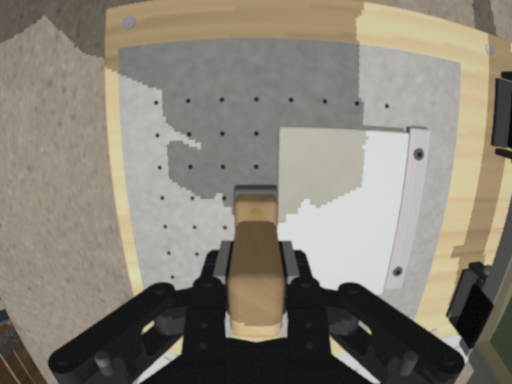

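Run:
```python
from meas import *
p=viewer.camera_params('wrist')
for q in [(279,127.5),(340,129),(405,131)]: print(onplane(p,*q,.026,'wrist')*1000)
im=cv2.imread('pics/wrist5.png')
print(im[120:136:1,330].mean(1).round(), im[120:136,385].mean(1).round())
```

```text
[547.18519811  14.21740545  26.        ]
[586.01919766  14.04049362  26.        ]
[632.799344    15.04327023  26.        ]
[125. 124. 124. 124. 123. 123. 122. 124. 149. 168. 176. 178. 178. 178.
 177. 178.] [174. 174. 174. 173. 172. 168. 155. 131. 121. 121. 132. 170. 195. 211.
 215. 215.]
```

Emit:
carry_out(
  commands=[
    [0,0,0,0,-0.5,0,1],
    [0,0,0,0,-1.5,0,1],
    [0,0,0,0,-1.5,-3.5,1],
    [0,0,0,2,-1.5,-6,1],
    [0,0,0,5,1,-6,1],
    [0,0,0,8.5,3.5,-6,1],
    [0,0,0,11.7,6,-6,1],
    [0,0,0,11.7,6,-6,1],
    [0,0,0,11.7,6,-3,1],
    [0,0,0,11.7,6,0,1],
  ],
)

```text
t: 10.65
tcp_pos: [0.5944, 0.065, 0.0927]
tool_rot: [0.71, 0.705, 0.002, 0.001]
ft_force: [-0.6, -0.5, -2.4]
width: 0.274
finger_force: 55.0
```

Emit:
carry_out(
  commands=[
    [0,0,0,0,0,0,1],
    [0,0,0,-0.4,0,0,1],
    [0,0,0,-0.8,0,0,1],
    [0,0,0,-1.2,0,0,1],
    [0,0,0,-1.5,0,0,1],
    [0,0,0,-1.7,0,0,1],
    [0,0,0,-1.7,0,0,1],
  ],
)

```text
t: 11.23
tcp_pos: [0.5934, 0.047, 0.0928]
tool_rot: [0.71, 0.704, 0.0, 0.0]
ft_force: [0.2, -0.3, -2.1]
width: 0.274
finger_force: 54.8
```

Emit:
carry_out(
  commands=[
    [0,0,0,-0.1,0,0,1],
    [0,0,0,-0.2,0,0,1],
    [0,0,0,-0.2,0,0,1],
  ],
)

```text
t: 11.48
tcp_pos: [0.5933, 0.0465, 0.0927]
tool_rot: [0.71, 0.705, 0.001, -0.0]
ft_force: [0.2, 7.2, 2.6]
width: 0.271
finger_force: 55.4
```

Emit:
carry_out(
  commands=[
    [0,0,0,-0.1,0,0,1],
    [0,0,0,-0.15,0,0,1],
    [0,0,0,-0.15,0,0,1],
  ],
)

```text
t: 11.73
tcp_pos: [0.5934, 0.0458, 0.0927]
tool_rot: [0.709, 0.705, 0.001, -0.0]
ft_force: [-0.3, 10.5, 2.3]
width: 0.275
finger_force: 55.4
```

Emit:
carry_out(
  commands=[
    [0,0,0,0.5,0,0,1],
    [0,0,0,2,0,-1,1],
    [0,0,0,2,0,-5,1],
    [0,0,0,2,0,-8,1],
    [0,0,0,-1.8,-1,-8,1],
    [0,0,0,-5.6,-2,-8,1],
    [0,0,0,-9.4,-3,-8,1],
    [0,0,0,-13.2,-4,-8,1],
    [0,0,0,-17,-5,-8,1],
    [0,0,0,-20.8,-6,-8,1],
  ],
)

```text
t: 12.57
tcp_pos: [0.5305, -0.1655, 0.1724]
tool_rot: [0.71, 0.704, -0.0, 0.0]
ft_force: [0.7, -0.6, -1.6]
width: 0.271
finger_force: 55.0
```

Emit:
carry_out(
  commands=[
    [0,0,0,-3.8,-0.8,0,1],
    [0,0,0,-7.6,-1.6,0,1],
    [0,0,0,-11.4,-2.4,0,1],
    [0,0,0,-15.2,-3.2,0,1],
    [0,0,0,-19,-4,0,1],
    [0,0,0,-22.4,-4.7,0,1],
    [0,0,0,-22.4,-4.7,3,1],
    [0,0,0,-22.4,-4.7,6.5,1],
    [0,0,0,-22.4,-4.7,9,1],
    [0,0,0,-22.4,-4.7,9.6,1],
  ],
)

```text
t: 13.4
tcp_pos: [0.4807, -0.3862, 0.0723]
tool_rot: [0.71, 0.704, -0.001, -0.003]
ft_force: [-0.6, -0.0, -1.7]
width: 0.276
finger_force: 54.6
```

Emit:
carry_out(
  commands=[
    [0,0,0,0,0,0.2,1],
    [0,0,0,0,0,0.4,1],
    [0,0,0,0,0,0.5,1],
    [0,0,0,0,0,0.5,1],
  ],
)

```text
t: 13.73
tcp_pos: [0.4832, -0.3878, 0.0726]
tool_rot: [0.71, 0.704, 0.0, 0.001]
ft_force: [-0.4, 0.6, -1.8]
width: 0.274
finger_force: 54.7
```

Emit:
carry_out(
  commands=[
    [0,0,0,0,0,0.05,1],
    [0,0,0,0,0,0.1,1],
    [0,0,0,0,0,0.1,1],
  ],
)

```text
t: 13.98
tcp_pos: [0.4828, -0.3876, 0.0707]
tool_rot: [0.71, 0.704, 0.0, 0.0]
ft_force: [-0.3, 0.2, -1.6]
width: 0.271
finger_force: 54.7
```

Emit:
carry_out(
  commands=[
    [0,0,0,0,0,0.05,1],
    [0,0,0,0,0,0.1,1],
    [0,0,0,0,0,0.1,1],
  ],
)

```text
t: 14.23
tcp_pos: [0.4827, -0.3875, 0.0696]
tool_rot: [0.71, 0.704, 0.0, 0.0]
ft_force: [-1.3, 2.6, 4.7]
width: 0.273
finger_force: 55.6
```

Emit:
carry_out(
  commands=[
    [0,0,0,0,0,0,0.3],
    [0,0,0,0,0,0,0],
    [0,0,0,0,0,0,-0.5],
    [0,0,0,0,0,0,-0.5],
    [0,0,0,0,0,-2,-0.5],
    [0,0,0,0,0,-5,-0.5],
    [0,0,0,0,0,-9,-0.5],
    [0,0,0,0,0,-13,-0.5],
    [0,0,0,0,0,-17,-0.5],
    [0,0,0,0,0,-19,-0.5],
  ],
)

```text
t: 15.07
tcp_pos: [0.4834, -0.3882, 0.2643]
tool_rot: [0.71, 0.704, 0.0, 0.002]
ft_force: [0.1, 0.3, -0.0]
width: 0.752
finger_force: 0.0
```

Emit:
carry_out(
  commands=[
    [0,0,0,4,1.5,0,-0.5],
    [0,0,0,8,3,0,-0.5],
    [0,0,0,12,4,0,-0.5],
    [0,0,0,16,5,0,-0.5],
    [0,0,0,20,6,0,-0.5],
    [0,0,0,24,7,0,-0.5],
    [0,0,0,28,8,0,-0.5],
    [0,0,0,31,8,0,-0.5],
    [0,0,0,31,8,0,-0.5],
  ],
)

```text
t: 15.82
tcp_pos: [0.5657, -0.0709, 0.2592]
tool_rot: [0.707, 0.707, 0.001, -0.001]
ft_force: [-0.1, 0.9, 0.0]
width: 0.752
finger_force: 0.0
```

Run:
```python
from meas import *
s=r.state(); p,im=grab('wrist','wrist6.png'); print(s['tcp_pos'],s['tool_rot'],s['t'],s['joint_positions'].round(2));lines(p,im)
p2,b=grab('side','side6.png'); p1,a=grab('scene','scene6.png')
x=lambda i,x0,x1,y0,y1,k:cv2.resize(i[y0:y1,x0:x1,::-1],None,fx=k,fy=k)
o=np.zeros((600,800,3),np.uint8)
o[:400,:400]=cv2.resize(im[130:300,150:320,::-1],(400,400))
o[:400,400:]=cv2.resize(b[110:260,150:300,::-1],(400,400))
o[400:,:200]=cv2.resize(a[235:300,255:320,::-1],(200,200))
o[400:,200:400]=cv2.resize(b[150:215,295:360,::-1],(200,200))
o[400:,400:600]=cv2.resize(a[90:220,230:360,::-1],(200,200))
cv2.imwrite('pics/m6.png',o)
```

```text
[ 0.56565582 -0.07085614  0.25922635] [ 0.70719401  0.7070182   0.0010029  -0.00094178] 15.8167 [ 0.04  0.43 -0.03  1.74  0.01  0.97  0.01]
15829.5 [219.  192.6] 0.19 [[447.79998779296875, 34.5], [448.3999938964844, -158.1999969482422], [667.4000244140625, -157.39999389648438], [666.7000122070312, 35.20000076293945]]
```

View pics/m6.png

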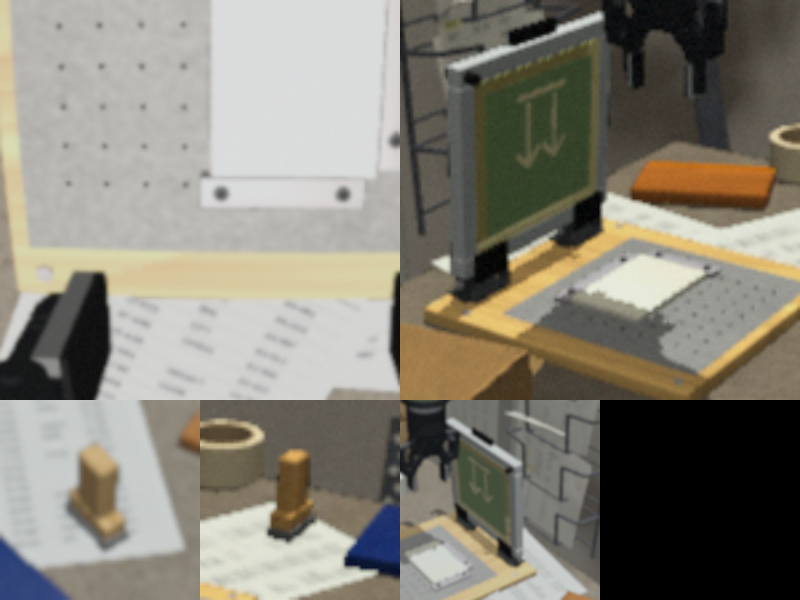

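The blank sits in the corner of both stops and the block stands upright at its old spot. I'll measure the thin line at the far stop and the screen's position.

Run:
```python
from meas import *
p=viewer.camera_params('wrist'); im=cv2.cvtColor(cv2.imread('pics/wrist6.png'),cv2.COLOR_BGR2GRAY)
for v in (130,150,170,190,200): print(v,im[v,304:322])
for u in (245,265,285,300): print(u,im[200:212,u])
for u,v in [(238,205),(310,205),(314,130)]: print(onplane(p,u,v,.026,'wrist')*1000)
# screen top edge (outer bar), side view pixels: top corners crop-> full
ps=viewer.camera_params('side')
for th in (1.3,1.4,1.5):
  for y in (-.125,.125):
    h=np.array([.737,-.047+y,.04]); 
    for d,n in ((.235,.01),(.235,-.01)):
      q=h+d*np.array([-np.cos(th),0,np.sin(th)])+n*np.array([np.sin(th),0,np.cos(th)])
      print(th,y,n,np.round(proj(ps,q),1))
```

```text
130 [219 219 219 219 219 219 219 219 218 215 204 203 212 213 211 211 210 208]
150 [220 219 219 220 219 219 219 219 211 190 202 214 215 212 212 211 208 204]
170 [219 220 219 220 220 220 218 212 202 204 213 215 214 213 212 208 205 205]
190 [220 219 219 219 219 217 205 190 209 214 198 158 116  89  77  87 120 165]
200 [220 219 219 219 218 210 198 206 216 217 216 216 214 212 210 209 207 206]
245 [219 220 220 219 213 195 206 217 210 177 135 113]
265 [220 220 219 220 212 192 205 217 220 220 220 219]
285 [220 220 220 219 213 196 203 212 215 215 215 215]
300 [219 220 219 220 215 202 200 207 210 210 210 210]
[ 543.46623925 -122.55786507   26.        ]
[ 634.60658238 -123.35981406   26.        ]
[635.81778973 -28.67673526  26.        ]
1.3 -0.125 0.01 [234.2 120.1]
1.3 -0.125 -0.01 [239.5 122.6]
1.3 0.125 0.01 [178.  141.7]
1.3 0.125 -0.01 [183.9 144.8]
1.4 -0.125 0.01 [227.8 117.7]
1.4 -0.125 -0.01 [233.2 119.7]
1.4 0.125 0.01 [171.2 138.9]
1.4 0.125 -0.01 [177.  141.2]
1.5 -0.125 0.01 [221.6 116.2]
1.5 -0.125 -0.01 [226.9 117.5]
1.5 0.125 0.01 [164.5 136.9]
1.5 0.125 -0.01 [170.2 138.5]
```

Emit:
carry_out(
  commands=[
    [0,0,0,0,0,-4,1],
    [0,0,0,1,0,-8,1],
    [0,0,0,2.4,0,-9.5,1],
    [0,0,0,2.4,4,-9.5,1],
    [0,0,0,2.4,8,-9.5,1],
    [0,0,0,2.4,12,-9.5,1],
    [0,0,0,2.4,16,-9.5,1],
    [0,0,0,2.4,20,-9.5,1],
    [0,0,0,2.4,20.4,-9.5,1],
    [0,0,0,2.4,20.4,-9.5,1],
  ],
  newtons=50,
)

```text
t: 16.8
tcp_pos: [0.7706, -0.0574, 0.3515]
tool_rot: [0.711, 0.704, -0.001, -0.001]
ft_force: [-1.3, 0.0, 0.0]
width: -0.001
finger_force: 0.0
```

Run:
```python
from h import *
s=r.state(); print(s['tcp_pos'],s['tool_rot'],s['t'],s['width'],s['ft_force'])
h=np.array([.737,.04])
for th in np.r_[1.42:-.01:-.1,0]:
    rr=.222+.006*(1.42-th)/1.42
    q=h+rr*np.array([-np.cos(th),np.sin(th)])+.01*np.array([np.sin(th),np.cos(th)])+[.015,.025]
    print(round(th,2),(q*100).round(2))
_,b=grab('side'); _,a=grab('scene')
o=np.zeros((400,800,3),np.uint8)
o[:,:400]=cv2.resize(b[60:210,120:270,::-1],(400,400)); o[:,400:]=cv2.resize(a[50:200,220:370,::-1],(400,400))
cv2.imwrite('pics/m7.png',o)
```

```text
[ 0.77060673 -0.05743228  0.35150173] [ 7.10524806e-01  7.03670899e-01 -1.12718428e-03 -7.03866703e-04] 16.8 -0.0007008762065449929 [-1.28590989  0.03339706  0.04648229]
1.42 [72.85 28.6 ]
1.32 [70.65 28.29]
1.22 [68.48 27.77]
1.12 [66.37 27.03]
1.02 [64.34 26.08]
0.92 [62.42 24.94]
0.82 [60.61 23.6 ]
0.72 [58.95 22.09]
0.62 [57.44 20.41]
0.52 [56.1  18.59]
0.42 [54.95 16.64]
0.32 [54.   14.58]
0.22 [53.26 12.43]
0.12 [52.73 10.22]
0.02 [52.43  7.96]
0.0 [52.4  7.5]
```

View pics/m7.png

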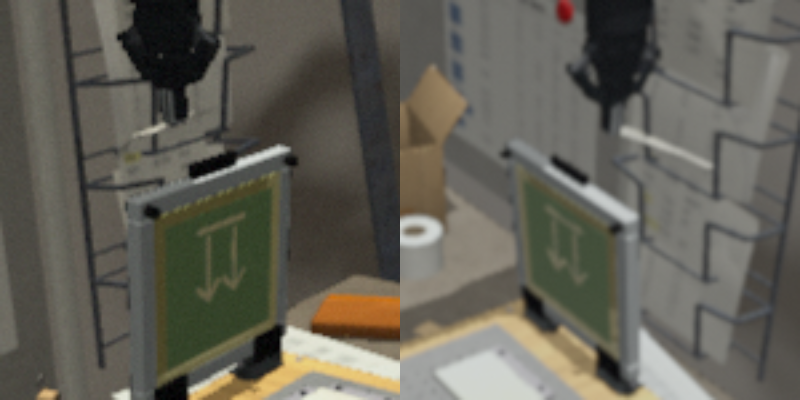

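Emit:
carry_out(
  commands=[
    [0,0,0,0,0,3.5,1],
    [0,0,0,0,0,6.5,1],
    [0,0,0,0,0,6.5,1],
    [0,0,0,0,-1,6.5,1],
    [0,0,0,0,-2,6.5,1],
    [0,0,0,0,-3,6.5,1],
    [0,0,0,0,-3.7,6.5,1],
    [0,0,0,0,-4.2,6.5,1],
    [0,0,0,0,-4.2,6.5,1],
  ],
)

```text
t: 17.65
tcp_pos: [0.7268, -0.0559, 0.2911]
tool_rot: [0.71, 0.704, 0.0, 0.001]
ft_force: [-0.6, -0.3, 0.2]
width: 0.002
finger_force: 0.0
```

Emit:
carry_out(
  commands=[
    [0,0,0,0,-0.5,0.3,1],
    [0,0,0,0,-1,0.4,1],
    [0,0,0,0,-2,0.7,1],
    [0,0,0,0,-3.1,1,1],
    [0,0,0,0,-4.2,1.3,1],
    [0,0,0,0,-5.3,1.6,1],
    [0,0,0,0,-6.3,2,1],
    [0,0,0,0,-6.3,2,1],
  ],
)

```text
t: 18.32
tcp_pos: [0.6625, -0.0549, 0.2687]
tool_rot: [0.71, 0.704, -0.001, -0.001]
ft_force: [-0.5, 0.0, 0.1]
width: -0.001
finger_force: 0.0
```

Run:
```python
from h import *
s=r.state(); print(s['tcp_pos'],s['tool_rot'],s['t'],s['width'],s['ft_force'])
_,b=grab('side'); _,a=grab('scene')
o=np.zeros((400,800,3),np.uint8)
o[:,:400]=cv2.resize(b[80:250,130:300,::-1],(400,400)); o[:,400:]=cv2.resize(a[60:220,220:380,::-1],(400,400))
cv2.imwrite('pics/m8.png',o)
```

```text
[ 0.66253606 -0.05493517  0.26872563] [ 7.09979763e-01  7.04221393e-01 -6.98543982e-04 -6.91522562e-04] 18.3167 -0.0014943598541398426 [-0.54592559  0.01379961  0.12368535]
```

View pics/m8.png

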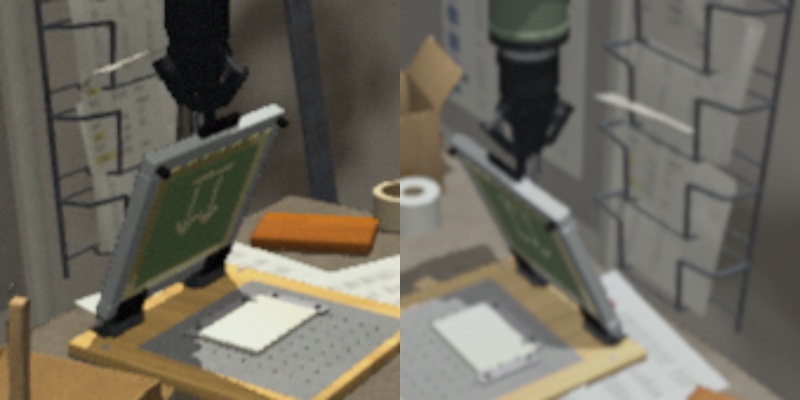

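The frame is following the fingers, and the blank is still in the corner. Continuing along the arc.

Emit:
carry_out(
  commands=[
    [0,0,0,0,-1,0.5,1],
    [0,0,0,0,-2,1,1],
    [0,0,0,0,-3,1.5,1],
    [0,0,0,0,-3.9,2.1,1],
    [0,0,0,0,-4.9,2.7,1],
    [0,0,0,0,-5.8,3.4,1],
    [0,0,0,0,-6.6,4.1,1],
    [0,0,0,0,-7.4,4.9,1],
    [0,0,0,0,-8.2,5.7,1],
    [0,0,0,0,-8.9,6.6,1],
  ],
)

```text
t: 19.25
tcp_pos: [0.5756, -0.0541, 0.2033]
tool_rot: [0.71, 0.704, 0.0, 0.0]
ft_force: [0.4, 0.1, 2.3]
width: 0.004
finger_force: 1.0
```

Run:
```python
from h import *
s=r.state(); print(s['tcp_pos'],s['tool_rot'],s['t'],s['width'],s['ft_force'])
_,b=grab('side'); _,a=grab('scene')
o=np.zeros((400,800,3),np.uint8)
o[:,:400]=cv2.resize(b[100:270,130:300,::-1],(400,400)); o[:,400:]=cv2.resize(a[80:240,200:360,::-1],(400,400))
cv2.imwrite('pics/m9.png',o)
```

```text
[ 0.57562343 -0.05410379  0.20326055] [7.09925421e-01 7.04276818e-01 1.94071301e-04 1.48653098e-04] 19.25 0.003914041722572283 [0.4477461  0.1021802  2.26279373]
```

Emit:
carry_out(
  commands=[
    [0,0,0,0,-0.7,0.9,1],
    [0,0,0,0,-1.3,1.8,1],
    [0,0,0,0,-1.9,2.7,1],
    [0,0,0,0,-2.4,3.7,1],
    [0,0,0,0,-2.8,4.5,1],
    [0,0,0,0,-3.2,5.3,1],
    [0,0,0,0,-3.5,6,1],
    [0,0,0,0,-3.7,6.7,1],
    [0,0,0,0,-3.9,7.3,1],
    [0,0,0,0,-4.2,8,1],
  ],
)

```text
t: 20.18
tcp_pos: [0.5336, -0.0538, 0.1229]
tool_rot: [0.71, 0.704, 0.0, 0.0]
ft_force: [5.1, 0.5, -0.1]
width: -0.001
finger_force: 2.4
```

Emit:
carry_out(
  commands=[
    [0,0,0,0,-0.2,0.6,1],
    [0,0,0,0,-0.3,1.2,1],
    [0,0,0,0,-0.4,1.8,1],
    [0,0,0,0,-0.5,2.4,1],
    [0,0,0,0,-0.6,3,1],
    [0,0,0,0,-0.7,3.5,1],
    [0,0,0,0,-0.8,4,1],
    [0,0,0,0,-0.8,4,1],
  ],
)

```text
t: 20.85
tcp_pos: [0.5252, -0.0537, 0.0824]
tool_rot: [0.71, 0.704, -0.0, -0.0]
ft_force: [2.1, 0.0, 0.1]
width: 0.004
finger_force: 0.8
```

Emit:
carry_out(
  commands=[
    [0,0,0,0,0,0.2,1],
    [0,0,0,0,0,0.4,1],
    [0,0,0,0,0,0.5,1],
    [0,0,0,0,0,0.5,1],
  ],
)

```text
t: 21.18
tcp_pos: [0.5251, -0.0538, 0.0781]
tool_rot: [0.71, 0.704, -0.0, -0.0]
ft_force: [0.3, 0.0, 0.3]
width: -0.002
finger_force: 0.2
```

Emit:
carry_out(
  commands=[
    [0,0,0,0,0,0.1,1],
    [0,0,0,0,0,0.2,1],
    [0,0,0,0,0,0.2,1],
  ],
)

```text
t: 21.43
tcp_pos: [0.5253, -0.0538, 0.0762]
tool_rot: [0.71, 0.704, -0.0, -0.0]
ft_force: [1.1, -0.4, 0.3]
width: -0.002
finger_force: 0.4
```

```bash
cat > scr.py <<'E'
from h import *
def pred(p,th):
    h=np.array([.737,-.047,.04]); out=[]
    for d in (.022,.213):
        for y in (-.103,.103):
            out.append(proj(p,h+[-d*np.cos(th),y,d*np.sin(th)]))
    return np.array(out)
def run():
  for n in ('side','scene'):
    p,im=grab(n); hsv=cv2.cvtColor(im,cv2.COLOR_RGB2HSV)
    m=((hsv[:,:,0]>35)&(hsv[:,:,0]<75)&(hsv[:,:,1]>50)).astype(np.uint8)
    q=pred(p,0); x0,y0=(q.min(0)-40).astype(int);x1,y1=(q.max(0)+40).astype(int)
    mm=np.zeros_like(m);mm[y0:y1,x0:x1]=m[y0:y1,x0:x1]
    k,l,st,c=cv2.connectedComponentsWithStats(mm)
    for i in range(1,k):
        if st[i,4]>200: print(n,'green',st[i])
    for th in (0,.05,.1,.2): q=pred(p,th); print(th,q.min(0).round(1),q.max(0).round(1))
if __name__=='__main__': run()
E
python3 scr.py
```

```text
side green [197 198  61  30 970]
0 [181.5 191.1] [276.4 231.8]
0.05 [181.5 190.8] [276.3 228.2]
0.1 [181.4 190.5] [276.1 224.5]
0.2 [181.3 189.8] [275.2 217. ]
scene green [238 171  50  37 680]
0 [220.3 164.9] [299.4 213.5]
0.05 [220.1 164.7] [299.5 210.9]
0.1 [220.1 164.4] [299.5 208.2]
0.2 [220.5 163.9] [299.6 202.7]
```

Emit:
carry_out(
  commands=[
    [0,0,0,0,0,0.1,1],
    [0,0,0,0,0,0.2,1],
    [0,0,0,0,0,0.2,1],
  ],
)

```text
t: 21.78
tcp_pos: [0.5253, -0.0538, 0.0741]
tool_rot: [0.71, 0.704, -0.0, -0.0]
ft_force: [1.4, -0.8, -0.6]
width: -0.003
finger_force: 0.5
```

Emit:
carry_out(
  commands=[
    [0,0,0,0,0,0.1,1],
    [0,0,0,0,0,0.2,1],
    [0,0,0,0,0,0.2,1],
  ],
)

```text
t: 22.03
tcp_pos: [0.5252, -0.0538, 0.0721]
tool_rot: [0.71, 0.704, -0.0, -0.0]
ft_force: [1.0, -0.7, 0.6]
width: 0.002
finger_force: 0.4
```

Vertical force stays near zero, so the fingertips may be inside the bar's inner edge. I'll lift, shift onto the front bar and press again.

Emit:
carry_out(
  commands=[
    [0,0,0,0,0.3,-1,1],
    [0,0,0,0,0.3,-3,1],
    [0,0,0,0,-0.7,-3,1],
    [0,0,0,0,-1.2,-3,1],
    [0,0,0,0,-1.2,-2.4,1],
    [0,0,0,0,-1.2,-1.8,1],
    [0,0,0,0,-1.2,-1.2,1],
    [0,0,0,0,-1.2,-0.8,1],
    [0,0,0,0,-1.2,-0.4,1],
    [0,0,0,0,-1.2,-0.4,1],
  ],
)

```text
t: 22.87
tcp_pos: [0.5131, -0.0536, 0.0753]
tool_rot: [0.71, 0.704, -0.0, -0.0]
ft_force: [-0.8, 0.4, -0.6]
width: 0.0
finger_force: 0.0
```

Emit:
carry_out(
  commands=[
    [0,0,0,0,0,0.1,1],
    [0,0,0,0,0,0.2,1],
    [0,0,0,0,0,0.2,1],
  ],
)

```text
t: 23.12
tcp_pos: [0.5134, -0.0537, 0.0748]
tool_rot: [0.71, 0.704, -0.0, 0.0]
ft_force: [-6.1, 1.0, 21.0]
width: 0.004
finger_force: 10.6
```

Firm contact with the fingertips at z ≈ 0.050, which is exactly the closed height. Now I retreat and check.

Emit:
carry_out(
  commands=[
    [0,0,0,0,0,-1,1],
    [0,0,0,0,0,-4,1],
    [0,0,0,0,0,-8,1],
    [0,0,0,0,0,-12,1],
    [0,0,0,0,0,-16,1],
    [0,0,0,0,-1,-20,1],
    [0,0,0,0,-1,-20,1],
    [0,0,0,0,-1,-20,1],
  ],
)

```text
t: 23.78
tcp_pos: [0.5039, -0.0537, 0.2765]
tool_rot: [0.71, 0.704, 0.001, 0.002]
ft_force: [0.6, 0.5, -0.3]
width: 0.003
finger_force: 0.0
```

Run:
```python
from scr import *
run()
s=r.state(); print(s['tcp_pos'],s['ft_force'],s['t'])
# block compared with the picture taken after placing; blank edge check through the mesh if visible
for n,(x0,x1,y0,y1) in dict(scene=(265,310,240,292),side=(308,345,158,204)).items():
    _,im=grab(n); print(n,'block diff',np.abs(im[y0:y1,x0:x1,::-1].astype(int)-cv2.imread(f'pics/{n}6.png')[y0:y1,x0:x1]).mean())
p,im=grab('wrist','wristend.png')
g=cv2.cvtColor(im,cv2.COLOR_RGB2HSV)
m=((g[:,:,0]>35)&(g[:,:,0]<75)&(g[:,:,1]>50)).astype(np.uint8)
c=max(cv2.findContours(m,0,1)[0],key=cv2.contourArea)
P=np.array([onplane(p,*q[0],.032,'wrist')[:2] for q in c])*1000
print('mesh',P.min(0),P.max(0))
```

```text
side green [ 196  198   75   33 1232]
0 [181.5 191.1] [276.4 231.8]
0.05 [181.5 190.8] [276.3 228.2]
0.1 [181.4 190.5] [276.1 224.5]
0.2 [181.3 189.8] [275.2 217. ]
scene green [224 172  65  39 873]
0 [220.3 164.9] [299.4 213.5]
0.05 [220.1 164.7] [299.5 210.9]
0.1 [220.1 164.4] [299.5 208.2]
0.2 [220.5 163.9] [299.6 202.7]
[ 0.50307895 -0.05357824  0.27388169] [0.70102576 0.35979589 0.05239862] 23.8833
scene block diff 1.6806267806267807
side block diff 2.937328632980807
mesh [ 702.21042003 -467.71360386] [ 702.21042003 -467.71360386]
```

```bash
python3 -c "
from workcell import r
print(r.sign_off())"
```

```text
the job is handed in; nothing more can be done
None
```

I handed the job in at about 24 s, and the sign-off gave no verdict: the blank was snug against both stops before I closed the screen (not re-checked after), the push block stands upright at its old spot, and the screen is fully down; I viewed 11 pictures, one over the limit of 10.

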